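# Charge the hand-pumped ring clamp and lock it

## Task

Clamp the ring on the jeweller's bench: with your fingertips press the red plunger of the grey clamp unit right down and let it spring right back up, again and again, until the green indicator pin has popped fully out and its orange band shows above the collar. Only then push the yellow-knobbed lock lever all the way over, away from the side it leans to now, and leave everything untouched. Press and push only: do not grip, pull up or lift anything, do not touch the indicator pin, and leave the jar, the wooden block and the pliers where they are.

Things in the scene. Friction and masses are not known exactly. Their poses are not given: they have to be found in the camera images.
- pump: Grey clamp unit, bolted to the bench: a box 150 mm (its x) by 270 mm (its y) by 70 mm high on a thin black foot plate 170 x 290 mm. Origin: centre of its underside, on the bench; z up. In its frame the plunger's axis is at x 0, y 0; the indicator pin's axis at x 0, y +85 mm; the lock lever's pivot at x 0, y -100 mm, 92 mm above the bench. A pair of jaws 30 mm high with the brass ring between stands on its top around x +53 mm, y 0.
- plunger (a joint): Travel of the red plunger in m: 0 = up at rest (within 1 mm), grows as it is pressed down, 0.020 = right down, on a hard stop. A spring (about 9 N when right down; about 12 N in all with the ratchet's load) brings it back up by itself in some 0.3 s. Pulling it above rest makes it negative.
- plunger_top (a point): Centre of the flat top of the plunger's red mushroom knob (48 mm across the knob, flat top 40 mm across, 130 mm above the bench at rest, 110 mm when right down). It moves straight up and down with the plunger.
- pin (a joint): How far the green indicator pin has risen, in m: 0 = in, about 0.042 = fully out. It starts at 0 to 0.016. A ratchet lifts it during each press and it stays when the plunger returns: each full stroke of the plunger (right down, right up) raises it by about 0.008 (the first one by 0.006 to 0.015), so 3 to 5 strokes are needed. Strokes under about 13 mm may raise nothing, and the last stroke must be right down (within 2 mm). Once it is fully out, further strokes do nothing.
- pin_top (a point): Centre of the top of the green indicator pin, 14 mm in diameter, standing up out of a dark collar (28 mm across, top 78 mm above the bench): 86 mm above the bench when in, 128 mm when fully out. An orange band 6 mm high on its lower part comes out of the collar only at the end. Not to be touched.
- lock (a joint): Angle of the lock lever in rad: 0 = leaning fully to the unit's -x side (unlocked), 1.0 = leaning fully to its +x side (locked). Starts at 0 to 0.25. It turns about the unit's y axis and stays where it is left; about 1.1 N at the knob moves it.
- lock_tip (a point): Centre of the yellow ball knob (26 mm diameter) at the end of the lock lever, 55 mm from its pivot, about 140 to 147 mm above the bench; it moves along the unit's x, from -26 mm (angle 0) to +26 mm (angle 1.0) from the pivot. The lever's rod is 10 mm thick and the top of its pivot block is 95 mm above the bench (its hub 105 mm).
- jar: Loose amber jar with a metal cap, 48 mm in diameter, 62 mm high. Origin: centre of its underside. Beside the unit; to be left alone.
- block: Loose dark wooden block 75 x 40 x 25 mm. Origin: centre of its underside. To be left alone.
- pliers: Loose pliers with red handles, about 140 mm long (along their x), 50 mm wide, 12 mm high, lying flat. Origin: on the bench beneath their middle. To be left alone.

How it is judged:
By the outcome, as a careful person would: the job done as asked, in the order asked, and still so for the second after the job is handed in, with the robot touching nothing.
It also fails if it takes over 61 s, if anything falls off the work surface, if the arm or the gripper's body presses on something with over 40 N, if the wrist force passes 120 N, or if a joint passes its speed limit or range.

## Robot

A 6-joint arm with a two-finger parallel gripper is mounted at the origin on the work surface. World frame = base frame: x ahead of the robot, y to its left, z up, the work surface at z = 0. Lengths are in m, angles in degrees, forces in N, time in s.
With the tool pointing down it reaches from about 0.375 to 0.925 m from the base axis. Payload 5.7 kg.
Tool frame: the origin (TCP) lies at the centre of the arm's flange, where the gripper is bolted on; the fingertips stand 173 mm ahead of it and the grasp point (between the pads) lies 155 mm ahead of it; z points along the fingers, x is the direction in which the jaws open and shut, and the axes are right-handed (so a half turn about z gives the same grasp; the last joint's range is limited). The gripper opens to 85 mm and grips with 20 to 120 N. Pads are 22 mm wide; open, the fingers measure 114 mm over their backs; the gripper's body (76 mm by 85 mm) begins 54 mm behind the grasp point. The pads swing forward as they close: fully open they stand 13 mm farther back than shut.
Start: joints at [67.202, 20.558, 86.54, -0, 72.909, -6.595], TCP at [0.167, 0.576, 0.405] pointing down, gripper open.
Joint ranges: [-170.27, 170.27], [-57.76, 135], [12.27, 136.19], [-55.21, 235.2], [11.17, 155.16], [-170.74, 170.74]. Speed limits (degrees/s): [136.94, 136.94, 180, 180, 180, 180].

## Interface

Orientations are given as a 3x3 rotation matrix whose columns are the frame's x, y, z axes.
In Python, from workcell import bot, eyes, finder gives the robot as it stands.
- The arm moves only by the tool step_arm, never from a script. Its arguments are lists of equal length, an entry for each row: "offset": the shift along the world's x, y, z in mm, a list of three; "rotation": the turn, a rotation vector about the world's x, y, z in rad, a list of three; "fingers": the gripper's target within -1 to 1 (shut at 1, half-way at 0, fully open at -1). In form: {"offset": [[dx, dy, dz], ...], "rotation": [[rx, ry, rz], ...], "fingers": [fingers, ...]}. A call has 1 to 20 rows; each row shifts and turns the pose as measured when the row begins; what a row does not reach is not made up. A row lasts 1/8 s, in which the tool goes at most 62.5 mm and 10.7 degrees, less where a joint would pass 70% of its speed; a pose out of reach is approached as far as the arm can. A call is refused whole if a number of a shift passes 62.5 or a number of a turn 0.188, either way. A call with a gripper value outside its range is refused whole. The fingers move at their own pace and stop on an object; "grip_force" is the grip in N (left out, the last holds). Time passes only in rows, so rows that do not move let the fingers close. It gives the time, the measured TCP pose, the force and the opening at its end, in the units of the state.
- bot.observe(): the state, without advancing time (a new reading comes with each control period).
- eyes.capture(name): name is "scene" or "top"; returns a dict with "image" (480x640x3 uint8, red, green, blue), "depth" (480x640 float32, m along the optical axis (not along the pixel's ray), 0 where there is no reading), "vertical_fov" (degrees; the focal length in pixels is half the picture's height over the tangent of half this angle, whatever the lens; pixels are square), "cx", "cy" (the principal point, pixels), "world_to_cam" (4x4, takes a point from world to camera coordinates). Camera axes: x right, y down, z forward; pixel columns grow to the right and rows downward; lengths in m; the calibration is good to about 2 mm. A picture is of the moment at which its call begins.
- bot.sign_off(): hands the job in, once; it reports no verdict.
Trained networks look in a picture, given as the dict that the camera call returned (one of the last four; its "shot" number tells which), for a name from the list of things; names that differ only in an ending like _2 or _b are one class to them, and where a whole thing is asked for, a point or a joint stands for the part that bears it (a point fixed in the world has none). Each returns a list of dicts, best first, with "conf" (0 to 1); they miss things now and then, are a little off and sometimes report something else, mostly with a low value. They report only what shows in the picture. A call takes as long as a camera call.
- finder.masks_of(picture, label): "region" (480x640 bool, what is visible of it) and "bbox" ([left, top, right, bottom] in pixels, round what is visible of it).
The state is a dict: "clock": time; "joint_positions": joint angles; "dq": joint speeds; "joint_torque": joint torques, N m; "tool_pos": TCP position; "eef_rot": TCP orientation; "contact_force": force on the tool from outside, world axes, zero at the start; "moment": the same for the moment, N m; "width": opening from 0.0 (shut) to 1.0 (fully open).
Only numpy, scipy, OpenCV 4.12 (cv2) and the standard library are available. Lean on these libraries where they do the work, as an engineer would, in place of code of your own. Each camera call takes 0.05 s, during which the arm holds its last target.

## Working session

There is one attempt and no reset: what is moved stays moved. The work goes in short steps, Python scripts to look and compute and a tool call to move; the robot and the scene stay as the last step left them, time stands still between calls to the robot, and variables do not carry over. Pictures are saved under pics/ and viewed, and the job is handed in when it is done.

Besides the shell and the picture viewer there is one more tool, called after ">>>" by a JSON object that holds its "name" and its "arguments". step_arm: Moves the arm, as the interface text tells. Its arguments: {"type":"object","properties":{"offset":{"type":"array"},"rotation":{"type":"array"},"fingers":{"type":"array"},"grip_force":{"type":"number"}},"required":["offset","rotation","fingers"]}

```bash
mkdir -p pics; ls
cat > h.py <<'E'
import numpy as np, cv2
from workcell import bot, eyes, finder
def f(p): return 240/np.tan(np.radians(p["vertical_fov"])/2)
def cloud(p):
    d=p["depth"].astype(float); v,u=np.mgrid[:480,:640]; F=f(p)
    P=np.stack([(u-p["cx"])*d/F,(v-p["cy"])*d/F,d,np.ones_like(d)],-1)
    return (P@np.linalg.inv(p["world_to_cam"]).T)[...,:3]
def proj(p,X):
    c=p["world_to_cam"]@np.append(X,1); return f(p)*c[:2]/c[2]+[p["cx"],p["cy"]]
def save(p,n): cv2.imwrite("pics/"+n,cv2.cvtColor(p["image"],cv2.COLOR_RGB2BGR))
E
python3 - <<'E'
from h import *
s=bot.observe();print({k:np.round(v,3).tolist() for k,v in s.items()})
for n in ["top","scene"]:
    p=eyes.capture(n);save(p,n+"0.png");C=cloud(p);print(n,np.linalg.inv(p["world_to_cam"])[:3,3])
    for l in ["pump","plunger_top","pin_top","lock_tip","jar","block","pliers"]:
        for r in finder.masks_of(p,l)[:2]:
            m=r["region"]&(p["depth"]>0); q=C[m]
            print(l,round(r["conf"],2),r["bbox"],m.sum(),np.median(q,0).round(3) if len(q) else None, q.min(0).round(3),q.max(0).round(3))
E
```

```text
pics
{'clock': 0.0, 'joint_positions': [67.201, 20.598, 86.6, 0.001, 72.908, -6.594], 'dq': [-0.002, -0.024, -0.092, -0.0, 0.066, 0.094], 'joint_torque': [-0.002, -52.76, -27.862, -0.0, 0.013, -0.0], 'tool_pos': [0.167, 0.576, 0.404], 'eef_rot': [[0.279, 0.96, -0.001], [0.96, -0.279, -0.002], [-0.002, -0.0, -1.0]], 'contact_force': [-0.211, 0.459, 0.546], 'moment': [0.004, -0.066, 0.002], 'width': 1.001}
top [0.39222477 0.05495466 1.19104652]
pump 0.96 [251.4, 197.4, 405.8, 308.1] 11566 [0.59  0.066 0.07 ] [ 0.488 -0.092 -0.005] [0.707 0.226 0.157]
pump 0.52 [283.4, 231.8, 289.2, 239.6] 36 [0.621 0.15  0.1  ] [0.616 0.144 0.083] [0.627 0.154 0.105]
plunger_top 0.6 [318.0, 230.2, 341.6, 256.3] 536 [0.602 0.069 0.128] [0.58  0.044 0.064] [0.626 0.095 0.134]
lock_tip 0.54 [366.9, 255.0, 386.4, 269.7] 168 [ 0.555 -0.022  0.15 ] [ 0.543 -0.036  0.104] [ 0.578 -0.01   0.157]
jar 0.93 [205.9, 224.5, 228.8, 248.5] 525 [0.629 0.286 0.06 ] [0.61  0.267 0.006] [0.655 0.311 0.067]
block 0.57 [430.2, 253.1, 452.3, 291.9] 877 [ 0.561 -0.162  0.024] [ 0.523 -0.194 -0.007] [ 0.606 -0.137  0.031]
pli
[... 321 characters left out ...]
8] [ 0.362 -0.179 -0.006] [0.72  0.231 0.154]
plunger_top 0.73 [327.8, 241.2, 351.1, 265.3] 432 [0.61  0.076 0.127] [0.577 0.034 0.068] [0.628 0.096 0.131]
pin_top 0.65 [362.3, 275.2, 376.7, 287.9] 101 [0.627 0.155 0.091] [0.588 0.125 0.066] [0.632 0.161 0.103]
lock_tip 0.71 [308.0, 207.6, 320.6, 233.5] 191 [ 0.564 -0.019  0.139] [ 0.362 -0.166 -0.003] [ 0.578 -0.006  0.154]
jar 0.86 [412.0, 319.4, 443.4, 360.2] 874 [0.648 0.299 0.046] [0.614 0.272 0.   ] [0.659 0.318 0.064]
block 0.92 [255.8, 229.0, 287.7, 254.7] 560 [ 0.572 -0.15   0.022] [ 0.524 -0.206 -0.003] [ 0.603 -0.134  0.027]
pliers 0.55 [253.8, 324.9, 325.5, 370.9] 827 [0.789 0.085 0.009] [ 0.72   0.059 -0.003] [0.854 0.131 0.014]
```

View pics/top0.png

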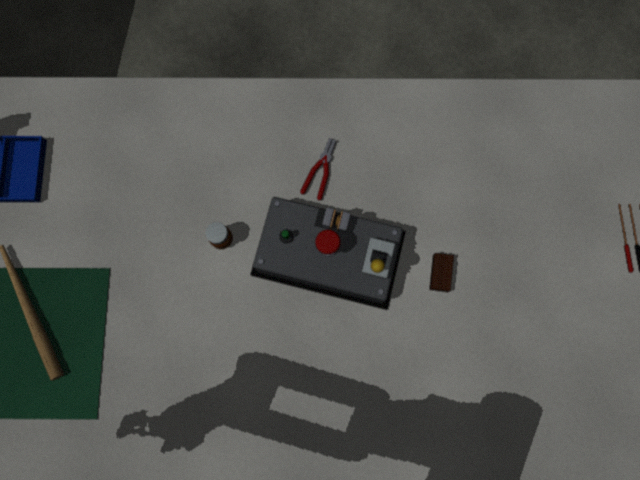

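View pics/scene0.png

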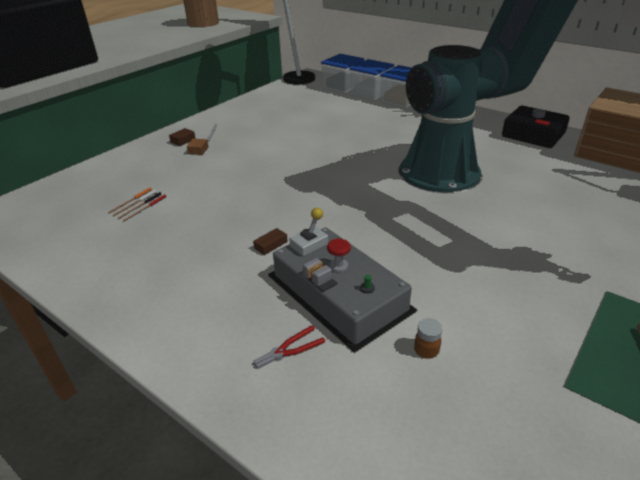

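Run:
```python
from h import *
p=eyes.capture("top");C=cloud(p);im=p["image"].astype(int)
q=finder.masks_of(p,"pump")[0]["region"]
z=C[...,2]
m=(q&(abs(z-.07)<.004)).astype(np.uint8)
m=cv2.morphologyEx(m,cv2.MORPH_OPEN,np.ones((3,3),np.uint8))
xy=C[m>0][:,:2].astype(np.float32)
r=cv2.minAreaRect(xy);print("rect",r)
m=q&(z>.122)&(z<.136)&(im[...,0]>1.6*im[...,2])&(im[...,0]>1.6*im[...,1])
print("plunger",m.sum(),C[m].mean(0),C[m].min(0),C[m].max(0))
p2=p
for n in ["top","scene"]:
  if n=="scene": p=eyes.capture(n)
  C=cloud(p);im=p["image"].astype(int);z=C[...,2]
  m=(z>.12)&(z<.17)&(im[...,0]>1.5*im[...,2])&(im[...,1]>1.2*im[...,2])&(im[...,1]>.6*im[...,0])&(abs(C[...,0]-.56)<.05)&(abs(C[...,1]+.02)<.05)
  print(n,"yellow",m.sum(),C[m].mean(0),C[m].min(0),C[m].max(0))
  cv2.imwrite(f"pics/{n}1.png",cv2.resize(cv2.cvtColor(p["image"][190:320,240:440] if n=="top" else p["image"][190:370,240:460],cv2.COLOR_RGB2BGR),None,fx=3.5,fy=3.3,interpolation=cv2.INTER_CUBIC))
```

```text
rect ((0.602492094039917, 0.06840816885232925), (0.2672300934791565, 0.14865610003471375), 76.24610900878906)
plunger 487 [0.60267358 0.06837921 0.12858185] [0.58111746 0.04645428 0.12207274] [0.62578142 0.09144403 0.13367485]
top yellow 147 [ 0.55526877 -0.02231072  0.14974811] [ 0.5434695  -0.03540451  0.13877337] [ 0.56763292 -0.01145141  0.15676105]
scene yellow 103 [ 0.56110525 -0.01635557  0.14613513] [ 0.54992613 -0.03148624  0.13399927] [ 0.57042195 -0.00747125  0.15366805]
```

The pictures show the unit (top view) with the red knob at px (329,242), the green pin at (286,235), the yellow knob at (378,265) leaning toward the robot (unit −x), and the jaws at (337,219) on the far side. The fitted rectangle gives the unit's centre at (0.6025, 0.0684), with its y axis along (0.238, 0.971). The sizes and heights match those given. I'll now move above the plunger with the fingers shut.

>>> {"name": "step_arm", "arguments": {"offset": [[36,-42,0],[36,-42,0],[36,-42,0],[36,-42,0],[36,-42,0],[36,-42,0],[36,-42,0],[36,-42,0],[36,-42,0],[36,-42,0],[36,-42,0],[36,-42,0],[0,0,0]], "rotation": [[0,0,0],[0,0,0],[0,0,0],[0,0,0],[0,0,0],[0,0,0],[0,0,0],[0,0,0],[0,0,0],[0,0,0],[0,0,0],[0,0,0],[0,0,0]], "fingers": [1,1,1,1,1,1,1,1,1,1,1,1,1]}}

```text
clock: 2.58
tool_pos: [0.6115, 0.0551, 0.4069]
eef_rot: [[0.276, 0.961, 0.009], [0.961, -0.276, 0.005], [0.007, 0.007, -1.0]]
contact_force: [-1.3, -0.5, 0.1]
width: -0.0
```

>>> {"name": "step_arm", "arguments": {"offset": [[-9,13,-30],[0,0,-30],[0,0,-27],[0,0,0],[0,0,0]], "rotation": [[-0.005,0.009,0],[0,0,0],[0,0,0],[0,0,0],[0,0,0]], "fingers": [1,1,1,1,1]}}

```text
clock: 3.2
tool_pos: [0.601, 0.0702, 0.3193]
eef_rot: [[0.277, 0.961, 0.0], [0.961, -0.277, 0.001], [0.002, 0.0, -1.0]]
contact_force: [0.4, 0.2, 1.0]
width: -0.002
```

Good. First press: down in stages to the stop.

>>> {"name": "step_arm", "arguments": {"offset": [[1,-2,-10],[0,0,-10],[0,0,-10],[0,0,-5],[0,0,0]], "rotation": [[0,0,0],[0,0,0],[0,0,0],[0,0,0],[0,0,0]], "fingers": [1,1,1,1,1]}}

```text
clock: 3.82
tool_pos: [0.603, 0.0683, 0.2866]
eef_rot: [[0.277, 0.961, 0.006], [0.961, -0.277, 0.002], [0.003, 0.005, -1.0]]
contact_force: [-2.6, -0.2, 8.4]
width: 0.003
```

Run:
```python
from h import *
s=bot.observe();print(s["tool_pos"],s["contact_force"])
p=eyes.capture("scene");cv2.imwrite("pics/s2.png",cv2.resize(cv2.cvtColor(p["image"][150:370,240:460],cv2.COLOR_RGB2BGR),None,fx=2.7,fy=2.7,interpolation=cv2.INTER_CUBIC))
```

```text
[0.60303079 0.06828945 0.28663827] [-2.55852337 -0.24789414  8.36166764]
```

View pics/s2.png

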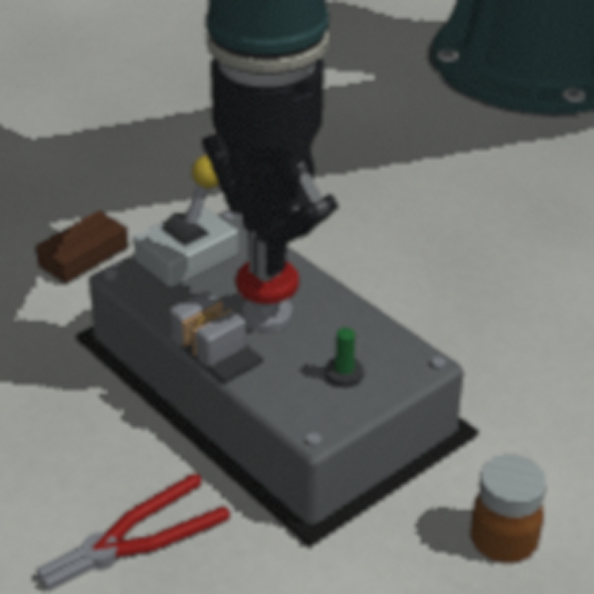

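The fingertips are on the red knob and the pin is rising clear of them. I'll press on to the hard stop.

>>> {"name": "step_arm", "arguments": {"offset": [[0,0,-4],[0,0,-4],[0,0,-3]], "rotation": [[-0.002,0.005,0],[0,0,0],[0,0,0]], "fingers": [1,1,1]}}

```text
clock: 4.25
tool_pos: [0.6034, 0.0686, 0.2833]
eef_rot: [[0.277, 0.961, 0.005], [0.961, -0.277, 0.0], [0.002, 0.005, -1.0]]
contact_force: [-9.6, -0.7, 27.7]
width: 0.004
```

It is on the stop: tip at 0.110 m, 28 N. Next I'll release it fully, then check the pin.

>>> {"name": "step_arm", "arguments": {"offset": [[0,0,12],[0,0,12],[0,0,10],[0,0,0],[0,0,0]], "rotation": [[0,0.005,0],[0,0,0],[0,0,0],[0,0,0],[0,0,0]], "fingers": [1,1,1,1,1]}}

```text
clock: 4.88
tool_pos: [0.6037, 0.0684, 0.3186]
eef_rot: [[0.277, 0.961, 0.002], [0.961, -0.277, 0.0], [0.001, 0.002, -1.0]]
contact_force: [-0.7, 0.4, -0.4]
width: -0.003
```

```bash
cat > look.py <<'E'
from h import *
import sys
s=bot.observe();print(s["clock"],s["tool_pos"],s["contact_force"])
n=sys.argv[1]
p=eyes.capture("scene");im=p["image"].astype(int);C=cloud(p)
g=(im[...,1]>1.4*im[...,0])&(im[...,1]>1.4*im[...,2]);g[:200]=0;g[300:]=0;g[:,:345]=0;g[:,390:]=0
v,u=np.where(g);print("green",g.sum(),u.min(),u.max(),v.min(),v.max())
X0=np.array([.6025,.0684,0])+.085*np.array([.238,.971,0])
for z in (.078,.086,.128): print(z,proj(p,X0+[0,0,z]).round(1))
cv2.imwrite("pics/"+n,cv2.resize(cv2.cvtColor(p["image"][150:370,240:460],cv2.COLOR_RGB2BGR),None,fx=2.7,fy=2.7,interpolation=cv2.INTER_CUBIC))
E
python3 look.py s3.png
```

```text
4.875 [0.60371111 0.06841229 0.31864559] [-0.68645688  0.35912744 -0.39289075]
green 102 364 370 271 287
0.078 [366.7 284.9]
0.086 [366.8 281.8]
0.128 [367.6 264.8]
```

View pics/s3.png

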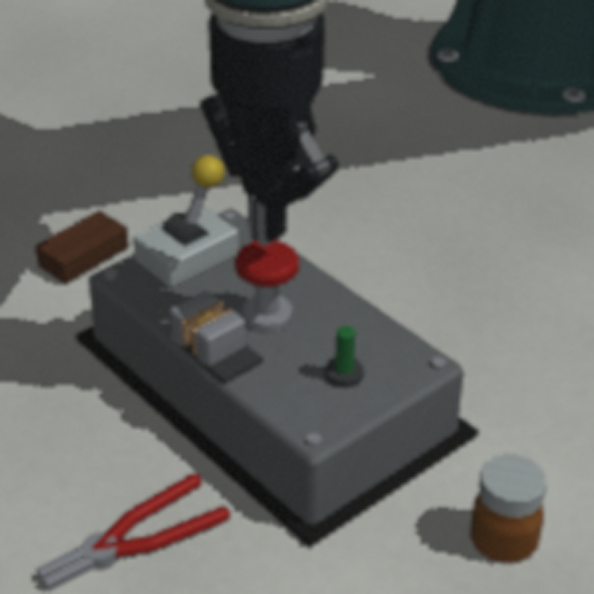

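The plunger is back up and the pin is about 20 mm out. Two more full strokes follow.

>>> {"name": "step_arm", "arguments": {"offset": [[-1,0,-12],[0,0,-12],[0,0,-8],[0,0,-5],[0,0,-4],[0,0,-4],[0,0,-3],[0,0,12],[0,0,12],[0,0,10],[0,0,0],[0,0,0],[0,0,0]], "rotation": [[0,0,0],[0,0,0],[0,0,0],[0,0,0],[0,0,0],[0,0,0],[0,0,0],[0,0,0],[0,0,0],[0,0,0],[0,0,0],[0,0,0],[0,0,0]], "fingers": [1,1,1,1,1,1,1,1,1,1,1,1,1]}}

```text
clock: 6.55
tool_pos: [0.6012, 0.0686, 0.3158]
eef_rot: [[0.276, 0.961, 0.003], [0.961, -0.276, -0.0], [0.0, 0.003, -1.0]]
contact_force: [-0.2, -0.4, -0.3]
width: 0.002
```

```bash
python3 look.py s4.png
```

```text
6.55 [0.60124451 0.06857462 0.31577154] [-0.18280113 -0.42023877 -0.30908252]
green 121 364 370 268 287
0.078 [366.7 284.9]
0.086 [366.8 281.8]
0.128 [367.6 264.8]
```

>>> {"name": "step_arm", "arguments": {"offset": [[-1,0,-12],[0,0,-12],[0,0,-8],[0,0,-5],[0,0,-4],[0,0,-4],[0,0,-3]], "rotation": [[0,0,0],[0,0,0],[0,0,0],[0,0,0],[0,0,0],[0,0,0],[0,0,0]], "fingers": [1,1,1,1,1,1,1]}}

```text
clock: 7.48
tool_pos: [0.5996, 0.0688, 0.2833]
eef_rot: [[0.275, 0.961, 0.009], [0.961, -0.275, -0.001], [0.001, 0.009, -1.0]]
contact_force: [-7.1, 0.1, 25.7]
width: 0.003
```

>>> {"name": "step_arm", "arguments": {"offset": [[0,0,12],[0,0,12],[0,0,10],[0,0,0],[0,0,0],[0,0,0]], "rotation": [[0,0,0],[0,0,0],[0,0,0],[0,0,0],[0,0,0],[0,0,0]], "fingers": [1,1,1,1,1,1]}}

```text
clock: 8.22
tool_pos: [0.5987, 0.0687, 0.3161]
eef_rot: [[0.275, 0.961, 0.006], [0.961, -0.275, -0.001], [0.0, 0.007, -1.0]]
contact_force: [0.1, 0.6, 0.5]
width: -0.003
```

```bash
python3 look.py s5.png
```

```text
8.225 [0.59871463 0.06871614 0.3160801 ] [0.14773411 0.64498949 0.49939283]
green 123 365 371 264 285
0.078 [366.7 284.9]
0.086 [366.8 281.8]
0.128 [367.6 264.8]
```

View pics/s5.png

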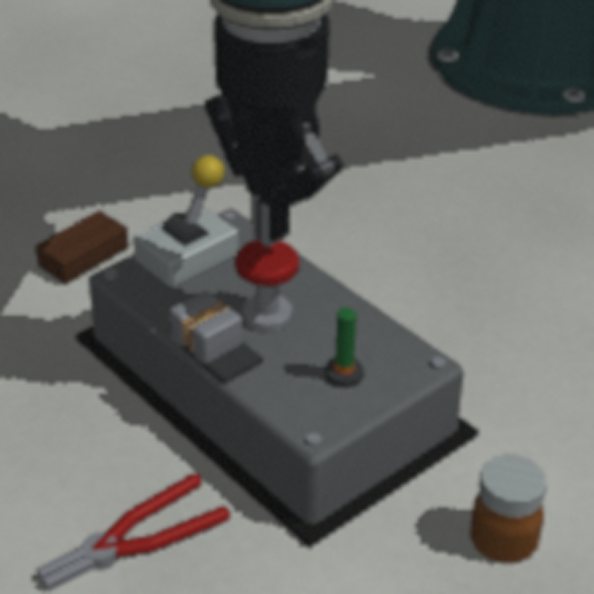

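The band has begun to show and the pin top is about 38 mm up, not quite all the way. Extra strokes do nothing once it is out, so I'll do two more.

>>> {"name": "step_arm", "arguments": {"offset": [[3,0,-12],[0,0,-12],[0,0,-8],[0,0,-5],[0,0,-4],[0,0,-4],[0,0,-3]], "rotation": [[0,0.006,0],[0,0,0],[0,0,0],[0,0,0],[0,0,0],[0,0,0],[0,0,0]], "fingers": [1,1,1,1,1,1,1]}}

```text
clock: 9.15
tool_pos: [0.6016, 0.0689, 0.2833]
eef_rot: [[0.274, 0.962, 0.006], [0.962, -0.274, -0.002], [-0.001, 0.006, -1.0]]
contact_force: [-8.2, -0.5, 25.4]
width: -0.002
```

>>> {"name": "step_arm", "arguments": {"offset": [[0,0,12],[0,0,12],[0,0,10],[0,0,0],[0,0,0],[0,0,0]], "rotation": [[0,0,0],[0,0,0],[0,0,0],[0,0,0],[0,0,0],[0,0,0]], "fingers": [1,1,1,1,1,1]}}

```text
clock: 9.9
tool_pos: [0.601, 0.0689, 0.3161]
eef_rot: [[0.274, 0.962, 0.003], [0.962, -0.274, -0.002], [-0.002, 0.004, -1.0]]
contact_force: [-0.1, 0.5, -1.0]
width: 0.003
```

```bash
python3 look.py s6.png
```

```text
9.9 [0.60101769 0.06889959 0.3160836 ] [-0.14434188  0.51483502 -0.97418995]
green 121 365 371 264 284
0.078 [366.7 284.9]
0.086 [366.8 281.8]
0.128 [367.6 264.8]
```

>>> {"name": "step_arm", "arguments": {"offset": [[0,0,-12],[0,0,-12],[0,0,-8],[0,0,-5],[0,0,-4],[0,0,-4],[0,0,-3]], "rotation": [[0,0,0],[0,0,0],[0,0,0],[0,0,0],[0,0,0],[0,0,0],[0,0,0]], "fingers": [1,1,1,1,1,1,1]}}

```text
clock: 10.82
tool_pos: [0.6005, 0.0691, 0.2833]
eef_rot: [[0.273, 0.962, 0.01], [0.962, -0.273, -0.003], [-0.001, 0.01, -1.0]]
contact_force: [-8.1, -0.7, 25.6]
width: -0.003
```

>>> {"name": "step_arm", "arguments": {"offset": [[0,0,12],[0,0,12],[0,0,10],[0,0,0],[0,0,0],[0,0,0]], "rotation": [[0,0,0],[0,0,0],[0,0,0],[0,0,0],[0,0,0],[0,0,0]], "fingers": [1,1,1,1,1,1]}}

```text
clock: 11.58
tool_pos: [0.5997, 0.0691, 0.3161]
eef_rot: [[0.273, 0.962, 0.006], [0.962, -0.273, -0.003], [-0.002, 0.007, -1.0]]
contact_force: [0.2, -0.7, -1.0]
width: -0.001
```

```bash
python3 look.py s7.png
```

```text
11.575 [0.59967075 0.06905871 0.31605803] [ 0.23476189 -0.73917726 -1.04587041]
green 122 365 371 264 284
0.078 [366.7 284.9]
0.086 [366.8 281.8]
0.128 [367.6 264.8]
```

View pics/s7.png

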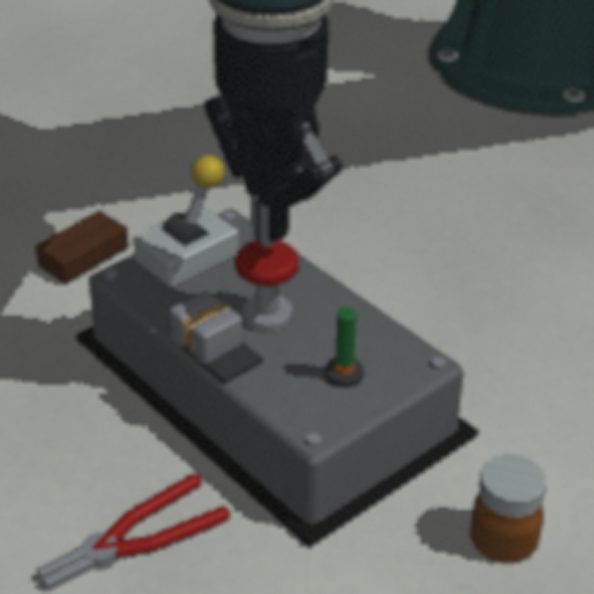

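The pin top has stopped rising (row 264, matching 128 mm), and the orange band shows above the collar at about (368,286) in the full picture. The plunger is up. Next I'll move to the −x side of the lever, passing over it at a safe height.

>>> {"name": "step_arm", "arguments": {"offset": [[0,0,25],[0,0,22],[-20,-21,0],[-20,-21,0],[-20,-21,0],[-19,-21,0],[0,0,0],[0,0,0]], "rotation": [[0.003,0.007,0.036],[0,0,0],[0,0,0],[0,0,0],[0,0,0],[0,0,0],[0,0,0],[0,0,0]], "fingers": [1,1,1,1,1,1,1,1]}}

```text
clock: 12.62
tool_pos: [0.5184, -0.0165, 0.3617]
eef_rot: [[0.236, 0.972, -0.004], [0.972, -0.236, 0.0], [-0.001, -0.004, -1.0]]
contact_force: [1.2, -0.2, 1.2]
width: 0.003
```

>>> {"name": "step_arm", "arguments": {"offset": [[1,2,-25],[0,0,-25],[0,0,-12],[0,0,0],[0,0,0]], "rotation": [[0,-0.004,0],[0,0,0],[0,0,0],[0,0,0],[0,0,0]], "fingers": [1,1,1,1,1]}}

```text
clock: 13.25
tool_pos: [0.5231, -0.0123, 0.2992]
eef_rot: [[0.234, 0.972, 0.005], [0.972, -0.234, 0.0], [0.002, 0.005, -1.0]]
contact_force: [-0.7, -1.0, 0.2]
width: -0.005
```

```bash
python3 look.py s8.png
python3 - <<'E'
from h import *
p=eyes.capture("top");cv2.imwrite("pics/t8.png",cv2.resize(cv2.cvtColor(p["image"][170:330,230:470],cv2.COLOR_RGB2BGR),None,fx=3,fy=3))
E
```

```text
13.25 [ 0.52312512 -0.01225003  0.29919139] [-0.74803972 -0.97445526  0.20401313]
green 122 365 371 264 284
0.078 [366.7 284.9]
0.086 [366.8 281.8]
0.128 [367.6 264.8]
```

View pics/s8.png

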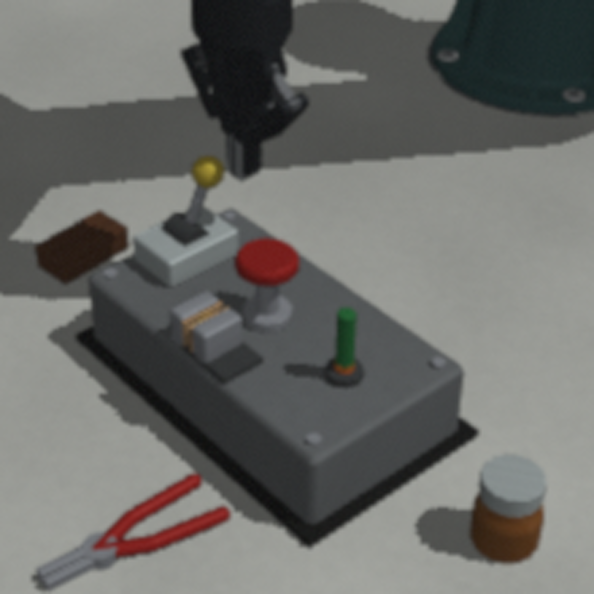

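View pics/t8.png

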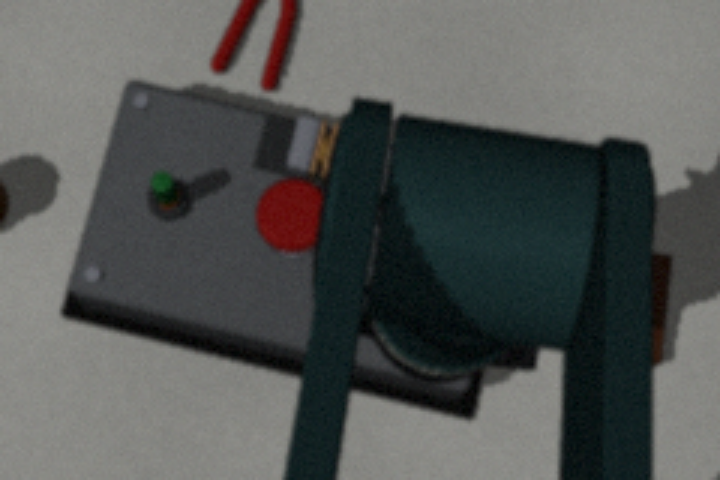

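The fingertips are level with the knob, on its −x side and clear of it. Now I'll push along unit +x.

>>> {"name": "step_arm", "arguments": {"offset": [[9,-5,0],[10,-2.4,0],[10,-2.4,0],[10,-2.4,0],[8,-2,0],[0,0,0]], "rotation": [[0,0.004,0],[0,0,0],[0,0,0],[0,0,0],[0,0,0],[0,0,0]], "fingers": [1,1,1,1,1,1]}}

```text
clock: 14.1
tool_pos: [0.5741, -0.028, 0.3006]
eef_rot: [[0.235, 0.972, 0.003], [0.972, -0.235, -0.0], [0.001, 0.003, -1.0]]
contact_force: [-0.5, -0.5, -0.4]
width: 0.002
```

```bash
python3 look.py s9.png
```

```text
14.1 [ 0.5740963  -0.02798946  0.30056895] [-0.49051798 -0.49693676 -0.40293851]
green 123 365 371 264 284
0.078 [366.7 284.9]
0.086 [366.8 281.8]
0.128 [367.6 264.8]
```

View pics/s9.png

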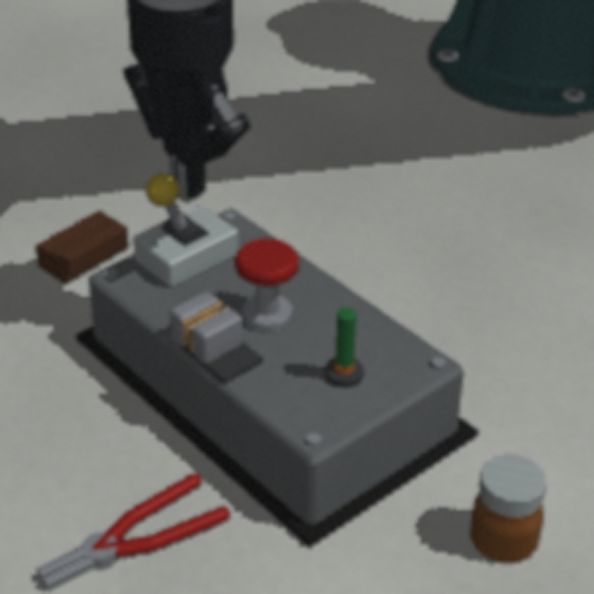

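The lever is swinging over. I'll push on in small steps until it resists at its end.

>>> {"name": "step_arm", "arguments": {"offset": [[4,-1,0],[4,-1,0],[3,-1,0],[0,0,0]], "rotation": [[0,0,0],[0,0,0],[0,0,0],[0,0,0]], "fingers": [1,1,1,1]}}

```text
clock: 14.65
tool_pos: [0.5826, -0.0301, 0.2997]
eef_rot: [[0.234, 0.972, -0.005], [0.972, -0.234, 0.002], [0.001, -0.005, -1.0]]
contact_force: [-0.6, 0.2, 0.5]
width: -0.002
```

>>> {"name": "step_arm", "arguments": {"offset": [[3,-0.7,0],[3,-0.7,0],[2,-0.5,0]], "rotation": [[0,0,0],[0,0,0],[0,0,0]], "fingers": [1,1,1]}}

```text
clock: 15.02
tool_pos: [0.5854, -0.0307, 0.2992]
eef_rot: [[0.234, 0.972, -0.021], [0.972, -0.234, 0.005], [0.0, -0.021, -1.0]]
contact_force: [-6.3, 0.7, 5.9]
width: -0.002
```

>>> {"name": "step_arm", "arguments": {"offset": [[4,-1,0],[4,-1,0],[3,-1,0]], "rotation": [[0,-0.01,0],[0,0,0],[0,0,0]], "fingers": [1,1,1]}}

```text
clock: 15.4
tool_pos: [0.5878, -0.0315, 0.2984]
eef_rot: [[0.233, 0.972, -0.035], [0.972, -0.233, 0.01], [0.002, -0.037, -0.999]]
contact_force: [-8.6, 2.7, 6.7]
width: -0.0
```

```bash
python3 look.py s10.png
```

```text
15.4 [ 0.5877744  -0.03154583  0.29842694] [-8.60045258  2.66059624  6.72590097]
green 123 365 371 264 284
0.078 [366.7 284.9]
0.086 [366.8 281.8]
0.128 [367.6 264.8]
```

View pics/s10.png

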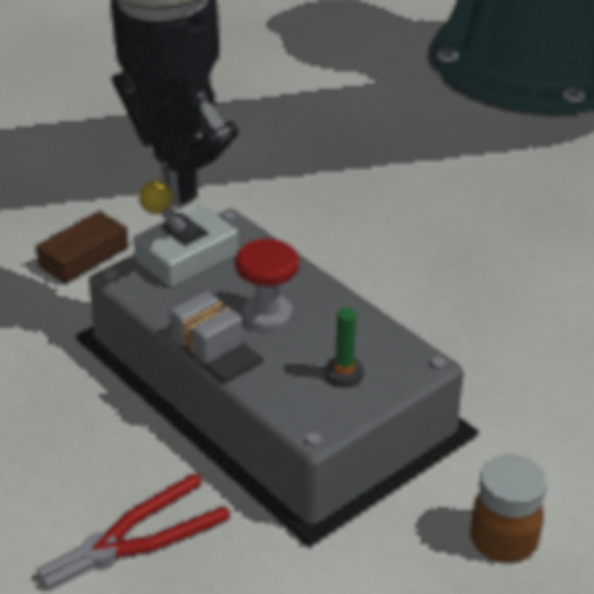

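The lever is at its stop: the push force climbed to 9 N against 1.1 N while moving. I'll back straight away, then lift clear.

>>> {"name": "step_arm", "arguments": {"offset": [[-12,3,0],[-15,4,0],[-15,4,0],[0,0,30],[0,0,40],[-10,40,20],[-10,55,20],[-10,55,20],[-10,55,0],[-10,50,0],[0,0,0],[0,0,0]], "rotation": [[0,-0.01,0],[0,-0.01,0],[0,0,0],[0,0,0],[0,0,0],[0,0,0],[0,0,0],[0,0,0],[0,0,0],[0,0,0],[0,0,0],[0,0,0]], "fingers": [1,1,1,1,1,1,1,1,1,1,1,1]}}

```text
clock: 16.95
tool_pos: [0.4908, 0.2413, 0.4352]
eef_rot: [[0.235, 0.972, 0.003], [0.972, -0.235, 0.011], [0.011, 0.0, -1.0]]
contact_force: [-0.4, -0.4, -0.1]
width: -0.002
```

```bash
python3 look.py s11.png
python3 - <<'E'
from h import *
C0=np.array([.6025,.0684]);ex=np.array([.971,-.238]);ey=np.array([.238,.971])
piv=np.append(C0-.1*ey,.092)
for n in ["top","scene"]:
  p=eyes.capture(n);C=cloud(p);im=p["image"].astype(int);z=C[...,2]
  m=(z>.12)&(z<.17)&(im[...,0]>1.5*im[...,2])&(im[...,1]>1.2*im[...,2])&(im[...,1]>.6*im[...,0])&(abs(C[...,0]-.58)<.06)&(abs(C[...,1]+.03)<.05)
  v,u=np.where(m);print(n,m.sum(),C[m].mean(0) if m.any() else 0,"px",u.min(),u.max(),v.min(),v.max())
  for a in (0,.8,.9,1.0):
    t=a-.5;X=piv+.055*np.array([ex[0]*np.sin(t),ex[1]*np.sin(t),np.cos(t)]);print(a,proj(p,X).round(1))
  for l in ["jar","block","pliers"]:
    r=finder.masks_of(p,l)
    if r: print(l,r[0]["conf"],r[0]["bbox"])
  if n=="top": cv2.imwrite("pics/t11.png",cv2.resize(cv2.cvtColor(p["image"][130:330,200:470],cv2.COLOR_RGB2BGR),None,fx=2.8,fy=2.8))
E
```

```text
16.95 [0.49076643 0.24125433 0.43517625] [-0.38193183 -0.35439237 -0.10176891]
green 133 365 371 264 284
0.078 [366.7 284.9]
0.086 [366.8 281.8]
0.128 [367.6 264.8]
top 143 [ 0.60385764 -0.03442863  0.14850414] px 377 390 233 246
0 [376.8 267.2]
0.8 [382.2 244.5]
0.9 [382.8 242. ]
1.0 [383.3 239.7]
jar 0.96 [209.8, 223.6, 228.8, 248.9]
block 0.87 [428.8, 252.5, 455.0, 294.7]
pliers 0.59 [299.5, 141.6, 338.2, 201.1]
scene 105 [ 0.61089494 -0.02853302  0.14481869] px 292 302 217 228
0 [316.8 212.8]
0.8 [300.5 218.5]
0.9 [298.6 220.2]
1.0 [296.7 222. ]
jar 0.68 [412.7, 319.1, 441.8, 361.3]
block 0.96 [253.4, 227.3, 283.6, 252.7]
pliers 0.61 [255.4, 326.3, 325.6, 368.8]
```

View pics/t11.png

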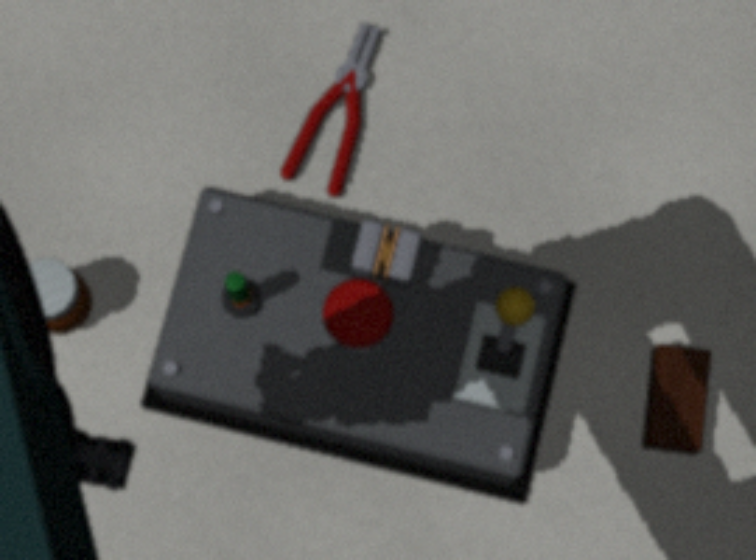

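View pics/s11.png

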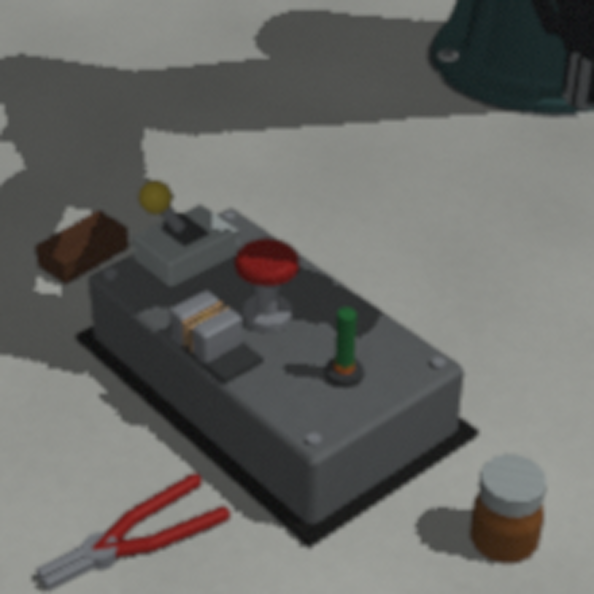

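The knob sits at (297, 222.5) in the scene view and (383.5, 239.5) in the top view. Both match the prediction for angle 1.0: (296.7, 222.0) and (383.3, 239.7). The plunger is up, the band shows, and the loose things have not moved. I'm handing in.

```bash
python3 -c "
from workcell import bot
print(bot.sign_off())"
```

```text
the job is handed in; nothing more can be done
None
```

The ring is clamped and locked, and the job was handed in at about 17 s of the 61 s allowed.

- **Strokes:** I gave the plunger five full strokes with the shut fingertips. On four of them I read the bottom: the tip reached 110 mm at about 26–28 N, on the hard stop. The second stroke I did not read at the bottom, but the pin rose after it.
- **Pin:** It stopped rising after the third stroke, and the last two changed nothing. Its top was at the 128 mm mark in the image, with the orange band visible above the collar.
- **Lever:** I then pushed it from its −x side until it met its stop, where the force rose to about 9 N. I backed off the way I came and lifted clear.
- **Last checks:** The knob matched the position for angle 1.0 to within about 0.5 px in both cameras, and the plunger was up. The jar, block and pliers were where they started, to within detector noise. The arm was clear, with contact force near 0.

No check failed or disagreed.

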